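# Empty the drying case and sort the nested funnels by size

## Task

Press the drying case's release button so that its lid springs fully open, take out the nested powder funnels, pull them apart and stand each one flat on its mouth, stem up, in the row tray of its size: large funnels in the widest tray, medium in the middle-width one, small in the narrowest. When the case is empty, push its lid down again until the catch holds it shut, and leave the bottle, the tip box and the carton where they are.

Things in the scene. Friction and masses are not known exactly. Their poses are not given: they have to be found in the camera images.
- case: Fixed grey drying case, base 260 (its x) by 140 (its y) mm, open on top, 50 mm high, 5 mm walls and floor; origin under its centre, z up. A clear lid is hinged along the top of its +y wall; a 45 mm high, 80 mm wide block with catch and release button sticks out 80 mm from its -y wall. Place and yaw (within 0.2) vary.
- lid (a joint): Clear lid's angle (rad): 0 shut, 1.8 at its open stop, past upright. An upturned tray 260 x 140 x 50 mm, 4 mm thick: shut, the case is 100 mm high. A spring (about 2 N at its front) opens it in about 1 s. To shut, push its outer face near the front over and down (12 to 15 N at the front) until the steel lip 9 mm ahead of its front snaps under the catch, which then holds it.
- lid_hinge (a point): Middle of the lid's hinge line, in the case's frame at (0, +70, 50) mm; the line runs along the case's x axis.
- lid_front (a point): Point that moves with the lid, on its outer (upper when shut) face, on the centre line, 20 mm behind its front edge; 120 mm along the lid and 50 mm out from the hinge line. Shut: in the case's frame at (0, -50, 100) mm.
- release (a joint): Spring-loaded release button, travel in m: 0 up, 0.006 fully down (5 N). The lid is let go by the time it is 5 mm down. It dips by itself as the lid snaps shut.
- release_top (a point): Centre of the top of the white, 28 mm wide release button; pressed straight down. In the case's frame at (0, -125, 63) mm when up; the lid's front is 55 mm away.
- bottle: Loose bystander: white bottle with blue cap, 60 mm wide, 150 mm high; origin under its centre. Leave it alone.
- tip_box: Loose bystander: green pipette-tip box 80 x 120 x 50 mm; origin under its centre. Leave it alone.
- carton: Loose bystander: cardboard box 90 x 130 x 70 mm; origin under its centre. Leave it alone.
- row_large: Fixed steel row tray for the large funnels, the widest of the three: 260 mm long (its x), 112 mm wide (its y) outside, 16 mm high, 4 mm walls and floor; origin under its centre (6 mm above the bench, on a thin rubber mat), inner floor 4 mm above that. The trays lie side by side, 120 mm apart, x axes parallel, in any order.
- row_medium: Fixed steel row tray for the medium funnels, the middle-width of the three: 260 mm long (its x), 94 mm wide (its y) outside, 16 mm high, 4 mm walls and floor; origin under its centre (6 mm above the bench, on a thin rubber mat), inner floor 4 mm above that. The trays lie side by side, 120 mm apart, x axes parallel, in any order.
- row_small: Fixed steel row tray for the small funnels, the narrowest of the three: 260 mm long (its x), 76 mm wide (its y) outside, 16 mm high, 4 mm walls and floor; origin under its centre (6 mm above the bench, on a thin rubber mat), inner floor 4 mm above that. The trays lie side by side, 120 mm apart, x axes parallel, in any order.
- large_a: Large white plastic powder funnel, about 90 g, standing stem up: mouth 90 mm wide, cone 26 mm high, then a straight stem 36 mm wide up to 75 mm; walls 3 mm, hollow. Origin: centre of the mouth, z up the stem. Starts on the case floor in nest a: large over medium over small, 2 to 5 mm play, each smaller stem showing 5 mm above the next larger. May be absent (None).
- medium_a: Medium white plastic powder funnel, about 60 g, standing stem up: mouth 72 mm wide, cone 24 mm high, then a straight stem 25 mm wide up to 80 mm; walls 2.5 mm, hollow. Origin: centre of the mouth, z up the stem. Starts on the case floor in nest a: large over medium over small, 2 to 5 mm play, each smaller stem showing 5 mm above the next larger. May be absent (None).
- small_a: Small white plastic powder funnel, about 40 g, standing stem up: mouth 54 mm wide, cone 22 mm high, then a straight stem 15 mm wide up to 85 mm; walls 2.5 mm, hollow. Origin: centre of the mouth, z up the stem. Starts on the case floor in nest a: large over medium over small, 2 to 5 mm play, each smaller stem showing 5 mm above the next larger. May be absent (None).
- large_b: Large white plastic powder funnel, about 90 g, standing stem up: mouth 90 mm wide, cone 26 mm high, then a straight stem 36 mm wide up to 75 mm; walls 3 mm, hollow. Origin: centre of the mouth, z up the stem. Starts on the case floor in nest b: large over medium over small, 2 to 5 mm play, each smaller stem showing 5 mm above the next larger. May be absent (None).
- medium_b: Medium white plastic powder funnel, about 60 g, standing stem up: mouth 72 mm wide, cone 24 mm high, then a straight stem 25 mm wide up to 80 mm; walls 2.5 mm, hollow. Origin: centre of the mouth, z up the stem. Starts on the case floor in nest b: large over medium over small, 2 to 5 mm play, each smaller stem showing 5 mm above the next larger. May be absent (None).
- small_b: Small white plastic powder funnel, about 40 g, standing stem up: mouth 54 mm wide, cone 22 mm high, then a straight stem 15 mm wide up to 85 mm; walls 2.5 mm, hollow. Origin: centre of the mouth, z up the stem. Starts on the case floor in nest b: large over medium over small, 2 to 5 mm play, each smaller stem showing 5 mm above the next larger. May be absent (None).

How it is judged:
By the outcome, as a careful person would: the job done as asked, in the order asked, and still so for the second after the job is handed in, with the robot touching nothing.
Of large_a, medium_a, small_a, large_b, medium_b, small_b only 4 to 6 are there at a start; the rules pass over those that are not, and their reading is None.
At some moment in a run one of large_a, medium_a, small_a, large_b, medium_b, small_b may be knocked a few centimetres aside while the robot is not near it.
Once in a run the grip may slacken for a moment while it holds something.
It also fails if it takes over 208 s, if anything falls off the work surface, if the arm or the gripper's body presses on something with over 40 N, if the wrist force passes 120 N, or if a joint passes its speed limit or range.

## Robot

A 7-joint arm with a two-finger parallel gripper is mounted at the origin on the work surface. World frame = base frame: x ahead of the robot, y to its left, z up, the work surface at z = 0. Lengths are in m, angles in rad, forces in N, time in s.
With the tool pointing down it reaches from about 0.4 to 0.875 m from the base axis. Payload 6.5 kg.
Tool frame: the origin (TCP) lies at the very end of the fingers, on their centre line; the grasp point (between the pads) lies manip.pinch_z behind it (manip.pinch_z is the distance from the TCP to the grasp point, in m); z points along the fingers, y is the line along which they close (so a half turn about z gives the same grasp; the last joint's range is limited). The gripper opens to 85 mm and grips with 20 to 120 N. Pads are 22 mm wide; open, the fingers measure 114 mm over their backs; the gripper's body (76 mm by 85 mm) begins 54 mm behind the grasp point. The pads swing forward as they close: fully open they stand 13 mm farther back than shut.
Start: joints at [1.186, 0.536, -0.004, 1.538, 0.003, 1.067, -0.071], TCP at [0.204, -0.617, 0.231] pointing down, gripper open.
Joint ranges: [-2.7, 2.7], [-0.37, 2.16], [-1.27, 1.26], [0.24, 2.4], [-1.31, 4.45], [0.19, 1.91], [-2.76, 2.76]. Speed limits (rad/s): [2.39, 2.39, 3.14, 3.14, 3.14, 3.14, 3.14].

## Interface

Orientations are given as a rotation vector (axis times angle).
In Python, from station import get_state, capture, order, manip gives the robot as it stands.
- The arm moves only by the tool arm_command, never from a script. Its argument "moves" is a list of rows, each a list of 5 numbers: the finger opening in m, from 0 to 0.0854, then the shift along the tool's x, y, z in m, then the turn about the tool's z in rad. A call has 1 to 20 rows; each row shifts and turns the commanded pose from where the row before left it, along the tool's axes as they then stand; what a row does not reach is not made up. A row lasts 1/12 s, in which the tool goes at most 41.7 mm and 7.16 degrees, less where a joint would pass 70% of its speed; a pose out of reach is approached as far as the arm can. A call with a gripper value outside its range is refused whole. The fingers move at their own pace and stop on an object; the grip force is fixed at half the most. Time passes only in rows, so rows that do not move let the fingers close. It gives the time, the measured TCP pose, the force, the opening and the grip force at its end, in the units of the state.
- get_state(): the state, without advancing time (a new reading comes with each control period).
- capture(name): name is "side" or "top"; returns a dict with "frame" (384x512x3 uint8, blue, green, red), "fx", "fy", "cx", "cy" (pixels), "pose" (4x4, takes a point from camera to world coordinates). Camera axes: x right, y down, z forward; pixel columns grow to the right and rows downward; lengths in m; the calibration is good to about 2 mm. A picture is of the moment at which its call begins. There is no depth.
- order.hand_in(): hands the job in; it is judged then, once.
The state is a dict: "t": time; "q": joint angles; "joint_vel": joint speeds; "effort": joint torques, N m; "ee_pos": TCP position; "tcp_rot": TCP orientation; "contact_force": force on the tool from outside, world axes, zero at the start; "ft_torque": the same for the moment, N m; "finger_gap": finger opening in m; "grasp_force": force on a finger pad.
Only numpy, scipy, OpenCV 4.12 (cv2) and the standard library are available. Lean on these libraries where they do the work, as an engineer would, in place of code of your own. Each camera call takes 0.05 s, during which the arm holds its last target. There are 200 camera calls.

## Working session

There is one attempt and no reset: what is moved stays moved. The work goes in short steps, Python scripts to look and compute and a tool call to move; the robot and the scene stay as the last step left them, time stands still between calls to the robot, and variables do not carry over. Pictures are saved under pics/ and viewed, at most 14 in all, crops included, and the job is handed in when it is done.

Besides the shell and the picture viewer there is one more tool, called in YAML: its name, and indented under it one key for each argument. arm_command: Moves the arm, as the interface text tells. Its arguments: {"type":"object","properties":{"moves":{"type":"array"}},"required":["moves"]}

```bash
ls; mkdir -p pics; python3 - <<'E'
from station import get_state, capture, order, manip
import cv2,numpy as np
s=get_state(); print({k:np.round(v,3) for k,v in s.items()}, manip.pinch_z)
for n in("side","top"):
    c=capture(n); cv2.imwrite(f"pics/{n}0.png",c["frame"]); print(n,c["fx"],c["fy"],c["cx"],c["cy"]); print(np.round(c["pose"],4))
a=cv2.imread("pics/side0.png");b=cv2.imread("pics/top0.png")
E
```

```text
pics
{'t': np.float64(0.0), 'q': array([ 1.186,  0.537, -0.004,  1.539,  0.003,  1.067, -0.071]), 'joint_vel': array([ 0.002,  0.001, -0.001,  0.001, -0.   ,  0.001,  0.   ]), 'effort': array([-0.0000e+00, -5.8341e+01,  1.0490e+00, -2.5911e+01,  1.2000e-02,
        1.0000e-02,  0.0000e+00]), 'ee_pos': array([ 0.204, -0.617,  0.23 ]), 'tcp_rot': array([-3.10e+00, -4.98e-01,  1.00e-03]), 'contact_force': array([ 0.288,  0.447, -0.028]), 'ft_torque': array([ 0.03 , -0.007, -0.003]), 'grasp_force': np.float64(0.0), 'finger_gap': np.float64(0.085)} 0.0187
side 452.3777432274661 452.3777432274661 251.95507738412317 194.29465965000503
[[-0.9925 -0.0875  0.0851  0.4898]
 [-0.1218  0.6637 -0.738   0.9552]
 [ 0.0081 -0.7429 -0.6694  1.0156]
 [ 0.      0.      0.      1.    ]]
top 439.109104100306 439.109104100306 250.8334184726812 193.5317453083929
[[-1.5300e-02 -9.9100e-01  1.3260e-01  4.5980e-01]
 [-9.9990e-01  1.5300e-02 -1.1000e-03 -6.6100e-02]
 [-1.0000e-03 -1.3260e-01 -9.9120e-01  1.2241e+00]
 [ 0.0000e+00  0.0000e+00  0.0000e+00  1.0000e+00]]
```

View pics/top0.png

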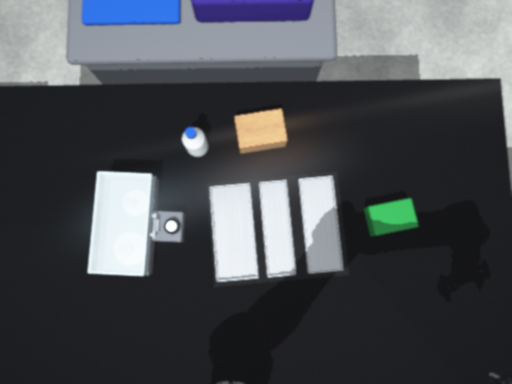

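View pics/side0.png

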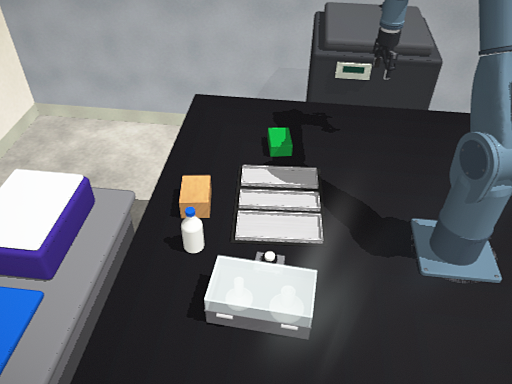

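Top view: the case is at left (lid about u 88–157, v 172–276) with its button at (172,226). The trays, left to right, are large, small and medium. The bottle is at (195,140), the carton at (260,130) and the tip box at (392,217). Two funnel nests show through the lid.

```bash
cat > h.py <<'E'
from station import get_state, capture, order, manip
import cv2,numpy as np
from scipy.spatial.transform import Rotation as R
def cast(c,uv,z):
    uv=np.atleast_2d(np.array(uv,float)); P=c["pose"]
    d=np.c_[(uv[:,0]-c["cx"])/c["fx"],(uv[:,1]-c["cy"])/c["fy"],np.ones(len(uv))]@P[:3,:3].T
    return P[:3,3]+d*((z-P[2,3])/d[:,2])[:,None]
def proj(c,p):
    q=(np.atleast_2d(p)-c["pose"][:3,3])@c["pose"][:3,:3]
    return np.c_[q[:,0]/q[:,2]*c["fx"]+c["cx"],q[:,1]/q[:,2]*c["fy"]+c["cy"]]
def yaw(): # heading of tool x in world
    x=R.from_rotvec(get_state()["tcp_rot"]).as_matrix()[:,0]; return np.arctan2(x[1],x[0])
def go(p):
    s=get_state(); M=R.from_rotvec(s["tcp_rot"]).as_matrix()
    print("tool shift mm",np.round((np.array(p)-s["ee_pos"])@M*1e3,1),"yaw",round(yaw(),3))
E
python3 - <<'E'
from h import *
c=capture("top"); g=cv2.cvtColor(c["frame"],cv2.COLOR_BGR2GRAY); hsv=cv2.cvtColor(c["frame"],cv2.COLOR_BGR2HSV)
# button
m=(g>190).astype(np.uint8); m[:, :160]=0; m[:,185:]=0; m[:210]=0; m[245:]=0
n,l,st,ce=cv2.connectedComponentsWithStats(m)
for i in range(1,n):
    if st[i,4]>20: print("button",st[i],ce[i],cast(c,ce[i],.063).round(4))
# trays and case
m=(g>85).astype(np.uint8); m[:160]=0; m[300:]=0; 
cs,_=cv2.findContours(m,cv2.RETR_EXTERNAL,cv2.CHAIN_APPROX_NONE)
for k in cs:
    if cv2.contourArea(k)<800: continue
    for z in (.022,.1,.05):
        w=cast(c,k[:,0,:],z)[:,:2]; r=cv2.minAreaRect((w*1000).astype(np.float32)); print(z,cv2.boundingRect(k),np.round(r[0]),np.round(r[1]),round(r[2],1))
go([.5,.3,.2])
E
```

```text
button [166 221  11  11  94] [170.89361702 225.77659574] [[0.5325 0.1452 0.063 ]]
0.022 (368, 198, 49, 36) [ 553. -455.] [ 78. 125.] 10.9
0.1 (368, 198, 49, 36) [ 547. -429.] [ 73. 117.] 10.9
0.05 (368, 198, 49, 36) [ 551. -446.] [ 76. 122.] 10.9
0.022 (208, 181, 51, 102) [519. -18.] [268. 123.] 4.2
0.1 (208, 181, 51, 102) [515. -22.] [250. 115.] 4.2
0.05 (208, 181, 51, 102) [518. -20.] [262. 120.] 4.2
0.022 (257, 178, 39, 100) [ 527. -136.] [268.  86.] 4.0
0.1 (257, 178, 39, 100) [ 523. -131.] [250.  80.] 4.0
0.05 (257, 178, 39, 100) [ 526. -134.] [261.  84.] 4.0
0.022 (297, 175, 47, 99) [ 536. -256.] [264. 103.] 4.2
0.1 (297, 175, 47, 99) [ 531. -244.] [247.  96.] 4.2
0.05 (297, 175, 47, 99) [ 534. -251.] [258. 100.] 4.2
0.022 (87, 171, 97, 106) [544. 246.] [252. 285.] 86.3
0.1 (87, 171, 97, 106) [538. 226.] [235. 266.] 86.3
0.05 (87, 171, 97, 106) [542. 239.] [246. 278.] 86.3
tool shift mm [ 568.9 -777.6   31.5] yaw 0.319
```

arm_command:
  moves:
    - [0, 0, 0, 0, 0.1]
    - [0, 0, 0, 0, 0.1]
    - [0, 0, 0, 0, 0.1]
    - [0, 0, 0, 0, 0.1]
    - [0, 0.013, -0.039, 0, 0]
    - [0, 0.013, -0.039, 0, 0]
    - [0, 0.013, -0.039, 0, 0]
    - [0, 0.013, -0.039, 0, 0]
    - [0, 0.013, -0.039, 0, 0]
    - [0, 0.013, -0.039, 0, 0]
    - [0, 0.013, -0.039, 0, 0]
    - [0, 0.013, -0.039, 0, 0]
    - [0, 0.013, -0.039, 0, 0]
    - [0, 0.013, -0.039, 0, 0]
    - [0, 0.013, -0.039, 0, 0]
    - [0, 0.013, -0.039, 0, 0]
    - [0, 0.013, -0.039, 0, 0]
    - [0, 0.013, -0.039, 0, 0]
    - [0, 0.013, -0.039, 0, 0]
    - [0, 0.013, -0.039, 0, 0]

```text
t: 1.82
ee_pos: [0.4619, -0.0102, 0.2314]
tcp_rot: [3.139, -0.128, 0.0]
contact_force: [0.7, -0.6, -0.6]
finger_gap: -0.0001
grasp_force: 0.0
```

```bash
python3 -c "
from h import *
go([.5325,.1452,.085]); print(get_state()['finger_gap'],get_state()['q'].round(2))"
```

```text
tool shift mm [  57.7 -160.7  146.4] yaw -0.081
-6.655014297492196e-05 [ 0.18  0.23 -0.29  2.    0.08  0.92 -1.81]
```

arm_command:
  moves:
    - [0, 0.0116, -0.032, 0, 0]
    - [0, 0.0116, -0.032, 0.005, 0]
    - [0, 0.0116, -0.032, 0.02, 0]
    - [0, 0.0116, -0.032, 0.03, 0]
    - [0, 0.0113, -0.0327, 0.035, 0]
    - [0, 0, 0, 0.03, 0]
    - [0, 0, 0, 0.015, 0]
    - [0, 0, 0, 0.01, 0]
    - [0, 0, 0, 0.01, 0]
    - [0, 0, 0, 0.006, 0]
    - [0, 0, 0, 0.006, 0]
    - [0, 0, 0, 0.003, 0]

```text
t: 2.82
ee_pos: [0.5292, 0.1357, 0.0691]
tcp_rot: [-3.139, 0.128, -0.001]
contact_force: [0.8, -0.1, 0.0]
finger_gap: -0.0003
grasp_force: 0.0
```

```bash
python3 -c "
from h import *
go([.5325,.1452,.057])
c=capture('top');cv2.imwrite('pics/t1.png',cv2.resize(c['frame'][130:330,50:350],None,fx=2,fy=2))"
```

```text
tool shift mm [ 2.5 -9.7 12.1] yaw -0.082
```

View pics/t1.png

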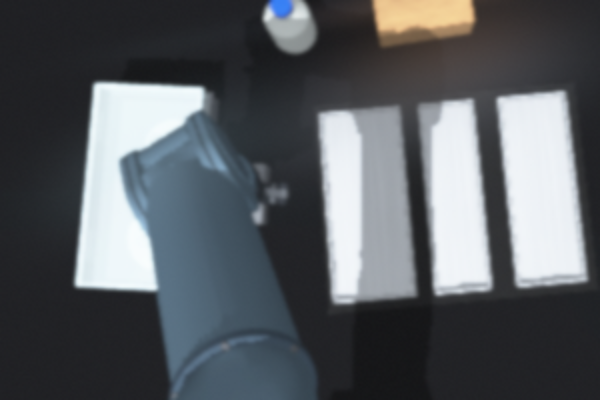

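The arm hides part of the case and the button has not been pressed yet (the tip is 10 mm short). I'll correct that and press.

arm_command:
  moves:
    - [0, 0.0025, -0.0095, 0, 0]
    - [0, 0, 0, 0.003, 0]
    - [0, 0, 0, 0.004, 0]
    - [0, 0, 0, 0.004, 0]
    - [0, 0, 0, 0.002, 0]
    - [0, 0, 0, 0, 0]
    - [0, 0, 0, 0, 0]
    - [0, 0, 0, -0.02, 0]
    - [0, 0, 0, -0.04, 0]
    - [0, 0, 0, -0.04, 0]
    - [0.05, 0, 0, -0.04, 0]
    - [0.05, -0.02, 0.035, -0.03, 0]
    - [0.05, -0.02, 0.035, 0, 0]
    - [0.05, -0.02, 0.035, 0, 0]
    - [0.05, -0.02, 0.035, 0, 0]
    - [0.05, -0.02, 0.035, 0, 0]
    - [0.05, -0.02, 0.035, 0, 0]
    - [0.05, 0, 0, 0, 0]

```text
t: 4.37
ee_pos: [0.3941, -0.0551, 0.2201]
tcp_rot: [3.135, -0.141, -0.008]
contact_force: [-0.6, 0.3, -0.1]
finger_gap: 0.0499
grasp_force: 0.0
```

```bash
python3 -c "
from h import *
c=capture('top');cv2.imwrite('pics/t2.png',cv2.resize(c['frame'][140:300,20:240],None,fx=3,fy=3,interpolation=2))
go([.54,.27,.2])"
```

```text
tool shift mm [ 114.5 -333.6   19.7] yaw -0.088
```

View pics/t2.png

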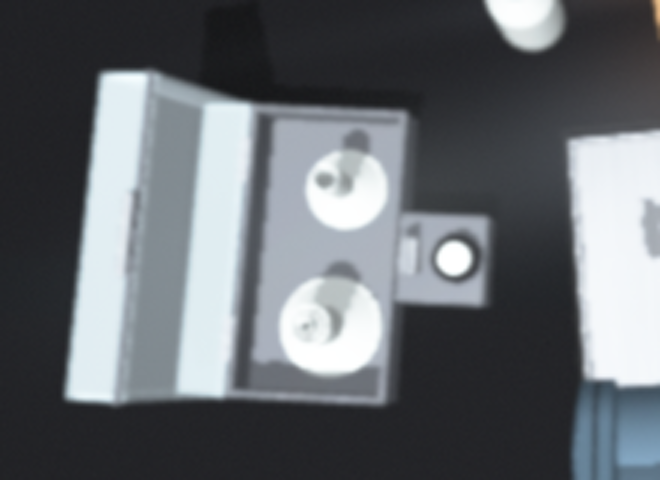

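The lid is open. The nest at full-image (130,249) has a large mouth and concentric rings, so all three sizes look present. The nest at (135,203) has a medium mouth with a dark hole.

```bash
python3 -c "
from h import *
c=capture('top')
f=lambda u,v,z: print(u,v,z,cast(c,(u/3+20,v/3+140),z).round(4)[0,:2])
f(330,327,.005);f(346,190,.005);f(310,325,.088);f(327,181,.085);f(455,258,.063)
f(414,110,.05);f(392,404,.05)
for z in (.005,): print(34/439*1.22, 27/439*1.22)
"
```

```text
330 327 0.005 [0.4739 0.2679]
346 190 0.005 [0.6003 0.2556]
310 325 0.088 [0.4749 0.2623]
327 181 0.085 [0.5992 0.2512]
455 258 0.063 [0.5319 0.1431]
414 110 0.05 [0.6669 0.1837]
392 404 0.05 [0.4055 0.1997]
0.09448747152619591 0.07503416856492028
```

arm_command:
  moves:
    - [0.065, 0.006, -0.036, 0, 0]
    - [0.065, 0.006, -0.036, 0, 0]
    - [0.065, 0.006, -0.036, 0, 0]
    - [0.065, 0.006, -0.036, 0, 0]
    - [0.065, 0.006, -0.036, 0, 0]
    - [0.065, 0.006, -0.036, 0, 0]
    - [0.065, 0.006, -0.036, 0, 0]
    - [0.065, 0.005, -0.036, 0, 0]
    - [0.065, 0.005, -0.036, 0, 0]
    - [0.065, 0, 0, 0, 0]

```text
t: 5.3
ee_pos: [0.4767, 0.2803, 0.2212]
tcp_rot: [-3.132, 0.112, -0.0]
contact_force: [0.0, 0.7, 1.2]
finger_gap: 0.0651
grasp_force: 0.0
```

```bash
python3 -c "
from h import *
go([.4745,.264,.045]); print(get_state()['q'].round(2))"
```

```text
tool shift mm [ -1.   17.7 176.1] yaw -0.071
[-0.27  0.42 -0.43  1.79  0.2   0.97 -2.43]
```

arm_command:
  moves:
    - [0.065, -0.001, 0.0177, 0.01, 0]
    - [0.065, 0, 0, 0.03, 0]
    - [0.065, 0, 0, 0.036, 0]
    - [0.065, 0, 0, 0.035, 0]
    - [0.065, 0, 0, 0.035, 0]
    - [0.065, 0, 0, 0.02, 0]
    - [0.065, 0, 0, 0.01, 0]
    - [0.065, 0, 0, 0, 0]
    - [0.02, 0, 0, 0, 0]
    - [0.02, 0, 0, 0, 0]
    - [0.02, 0, 0, 0, 0]
    - [0.02, 0, 0, 0, 0]
    - [0.02, 0, 0, 0, 0]
    - [0.02, 0, 0, 0, 0]

```text
t: 6.47
ee_pos: [0.4765, 0.2546, 0.0471]
tcp_rot: [-3.135, 0.126, -0.005]
contact_force: [-1.2, 4.5, 6.1]
finger_gap: 0.0342
grasp_force: 59.2
```

```bash
python3 -c "
from h import *
go([.4745,.264,.045]); print(get_state()['q'].round(2))
c=capture('side');cv2.imwrite('pics/s1.png',cv2.resize(c['frame'][200:360,180:350],None,fx=3,fy=3,interpolation=2))"
```

```text
tool shift mm [-2.7 -9.2  2.1] yaw -0.081
[-0.32  0.65 -0.33  1.93  0.35  0.61 -2.52]
```

View pics/s1.png

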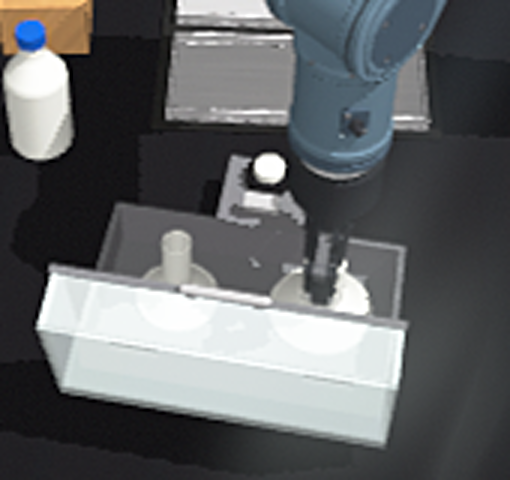

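arm_command:
  moves:
    - [0.02, 0, 0, -0.005, 0]
    - [0.02, 0, 0, -0.01, 0]
    - [0.02, 0, 0, -0.01, 0]
    - [0.02, 0, 0, -0.01, 0]
    - [0.02, 0, 0, -0.015, 0]
    - [0.02, 0, 0, -0.015, 0]
    - [0.02, 0, 0, -0.015, 0]
    - [0.02, 0, 0, -0.02, 0]
    - [0.02, 0, 0, -0.02, 0]
    - [0.02, 0, 0, -0.01, 0]
    - [0.02, 0, 0, 0, 0]

```text
t: 7.43
ee_pos: [0.4765, 0.2525, 0.1775]
tcp_rot: [-3.138, 0.129, -0.006]
contact_force: [1.1, 0.9, -1.1]
finger_gap: 0.0345
grasp_force: 61.0
```

```bash
python3 -c "
from h import *
go([.4745,.264,.045]); print(get_state()['q'].round(2))
c=capture('side');cv2.imwrite('pics/s2.png',cv2.resize(c['frame'][160:360,160:360],None,fx=3,fy=3,interpolation=2))"
```

```text
tool shift mm [ -3.4 -11.1 132.5] yaw -0.082
[-0.25  0.45 -0.41  1.87  0.23  0.87 -2.43]
```

View pics/s2.png

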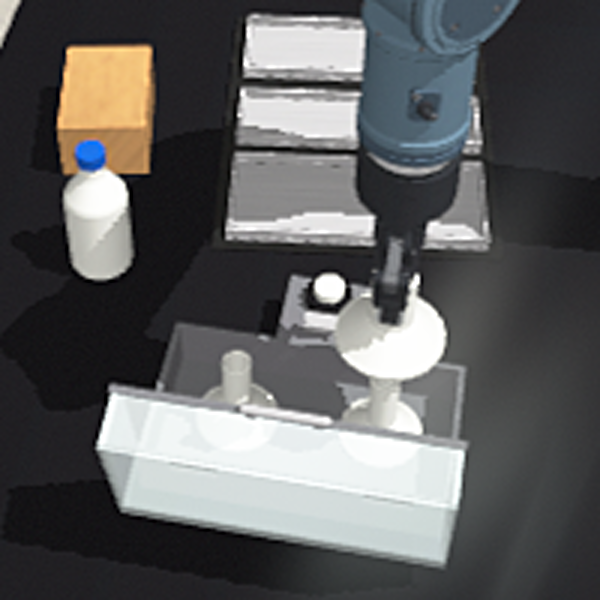

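The large funnel came up alone, and a medium stem remains in that nest with its mouth at about crop (382,430). Next I carry the large one to its tray.

arm_command:
  moves:
    - [0.02, 0.003, 0.012, 0, 0]
    - [0.02, 0.006, 0.025, 0, 0]
    - [0.02, 0.007, 0.03, 0, 0]
    - [0.02, 0.007, 0.03, 0, 0]
    - [0.02, 0.007, 0.03, 0, 0]
    - [0.02, 0.007, 0.03, 0, 0]
    - [0.02, 0.007, 0.03, 0, 0]
    - [0.02, 0.007, 0.03, 0, 0]
    - [0.02, 0.007, 0.025, 0, 0]
    - [0.02, 0.004, 0.015, 0, 0]
    - [0.02, 0.002, 0.009, 0, 0]
    - [0.02, 0, 0, 0.02, 0]
    - [0.02, 0, 0, 0.03, 0]
    - [0.02, 0, 0, 0, 0]
    - [0.02, 0, 0, 0, 0]

```text
t: 8.73
ee_pos: [0.5152, -0.0176, 0.1235]
tcp_rot: [-3.139, 0.126, 0.008]
contact_force: [-0.2, -0.1, -0.7]
finger_gap: 0.0347
grasp_force: 60.9
```

```bash
python3 -c "
from h import *
go([.519,-.018,.054]); s=get_state();print(s['finger_gap'],s['grasp_force'])
c=capture('side')
T=np.array([.519,-.018]);a=.073
for z in(.022,):
  k=[[*(T+np.array([[np.cos(a),-np.sin(a)],[np.sin(a),np.cos(a)]])@q),z] for q in ([.13,.056],[-.13,.056],[-.13,-.056],[.13,-.056])]
  f=c['frame'].copy(); cv2.polylines(f,[np.int32(proj(c,k).round())],True,(0,0,255),1)
cv2.imwrite('pics/s3.png',cv2.resize(f[130:270,200:350],None,fx=4,fy=4,interpolation=2))"
```

```text
tool shift mm [ 4.2  0.1 69.5] yaw -0.08
0.03474719101512118 60.909259244799614
```

View pics/s3.png

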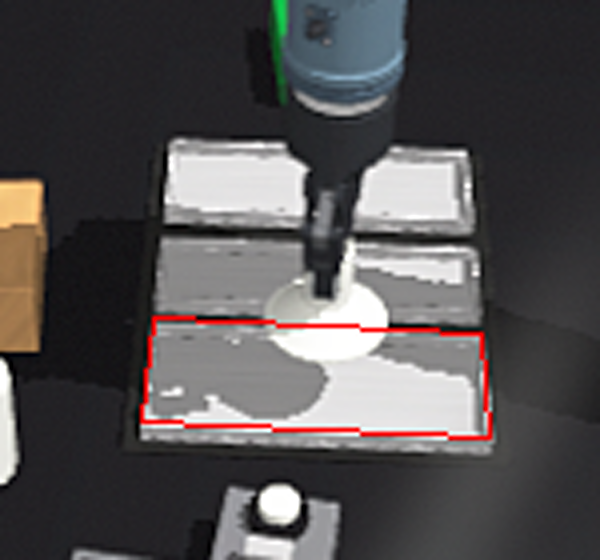

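The drawn rim outline matches the large tray (crop corners about (150,320)–(490,437)). Lowering and releasing.

arm_command:
  moves:
    - [0.02, 0.004, 0, 0.015, 0]
    - [0.02, 0, 0, 0.02, 0]
    - [0.02, 0, 0, 0.015, 0]
    - [0.02, 0, 0, 0.008, 0]
    - [0.02, 0, 0, 0.006, 0]
    - [0.02, 0, 0, 0.004, 0]
    - [0.02, 0, 0, 0.003, 0]
    - [0.02, 0, 0, 0, 0]
    - [0.02, 0, 0, 0, 0]

```text
t: 9.53
ee_pos: [0.5217, -0.0181, 0.0545]
tcp_rot: [3.139, -0.127, 0.001]
contact_force: [0.1, -0.4, -2.2]
finger_gap: 0.0344
grasp_force: 60.9
```

arm_command:
  moves:
    - [0.02, 0, 0, 0.001, 0]
    - [0.02, 0, 0, 0.001, 0]
    - [0.02, 0, 0, 0, 0]
    - [0.045, 0, 0, 0, 0]
    - [0.065, 0, 0, 0, 0]
    - [0.065, 0, 0, 0, 0]
    - [0.065, 0, 0, -0.01, 0]
    - [0.065, 0, 0, -0.03, 0]
    - [0.065, 0, 0, -0.035, 0]
    - [0.065, 0, 0, -0.035, 0]
    - [0.065, 0, 0, -0.02, 0]
    - [0.065, 0, -0.01, 0, 0]
    - [0.065, -0.006, -0.03, 0, 0]
    - [0.065, -0.006, -0.03, 0, 0]
    - [0.065, -0.006, -0.03, 0, 0]
    - [0.065, 0, 0, 0, 0]
    - [0.065, 0, 0, 0, 0]

```text
t: 10.95
ee_pos: [0.5107, 0.0854, 0.182]
tcp_rot: [-3.139, 0.12, 0.001]
contact_force: [-0.0, -0.7, -0.7]
finger_gap: 0.0649
grasp_force: 0.0
```

```bash
python3 -c "
from h import *
c=capture('top')
f=c['frame'];a=cv2.resize(f[160:300,80:360],None,fx=2.8,fy=2.8,interpolation=2)
cv2.imwrite('pics/t3.png',a)
s=get_state();print(s['ee_pos'])"
```

```text
[0.51098977 0.08338982 0.18182715]
```

View pics/t3.png

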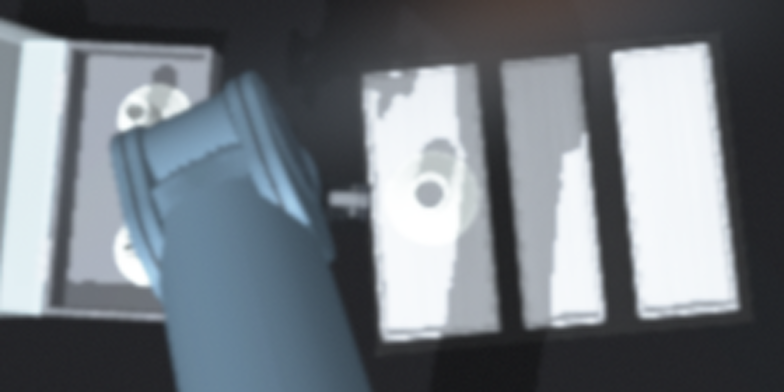

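The large funnel stands in its tray (crop (430,195)). I'll clear the view and measure the remaining nests.

arm_command:
  moves:
    - [0.05, -0.02, 0.02, 0, 0]
    - [0.05, -0.025, 0.03, 0, 0]
    - [0.05, -0.025, 0.03, 0, 0]
    - [0.05, -0.025, 0.03, 0, 0]
    - [0.05, -0.01, 0.02, 0, 0]
    - [0.05, 0, 0, 0, 0]

```text
t: 11.5
ee_pos: [0.3923, -0.0435, 0.1814]
tcp_rot: [3.136, -0.14, -0.006]
contact_force: [-0.1, 0.0, 0.3]
finger_gap: 0.05
grasp_force: 0.0
```

```bash
cat >> h.py <<'E'
def nests():
    """mouth discs inside the case: bright, white blobs, cast on z=.005"""
    c=capture("top"); g=cv2.cvtColor(c["frame"],cv2.COLOR_BGR2GRAY)
    al=-.06; C=np.array([.540,.266]); Q=np.array([[np.cos(al),-np.sin(al)],[np.sin(al),np.cos(al)]])
    poly=[[*(C+Q@q),.005] for q in ([.12,.06],[-.12,.06],[-.12,-.06],[.12,-.06])]
    m=np.zeros_like(g); cv2.fillPoly(m,[np.int32(proj(c,poly).round())],255)
    b=((g>175)&(m>0)).astype(np.uint8)
    for k in cv2.findContours(b,cv2.RETR_EXTERNAL,cv2.CHAIN_APPROX_NONE)[0]:
        if cv2.contourArea(k)<60: continue
        h=cv2.convexHull(k); w=cast(c,h[:,0,:],.005)[:,:2]*1e3
        (x,y),r=cv2.minEnclosingCircle(w.astype(np.float32)); print("disc",round(x),round(y),"diam",round(2*r),"px",cv2.boundingRect(k), "area eq diam",round(np.sqrt(cv2.contourArea(w.astype(np.float32))*4/np.pi)))
    return c
E
python3 -c "
from h import *
c=nests(); print(get_state()['ee_pos'])
cv2.imwrite('pics/t4.png',cv2.resize(c['frame'][165:285,85:165],None,fx=5,fy=5,interpolation=2))"
```

```text
disc 552 270 diam 237 px (107, 182, 46, 81) area eq diam 175
[ 0.39459669 -0.04135967  0.18187653]
```

View pics/t4.png

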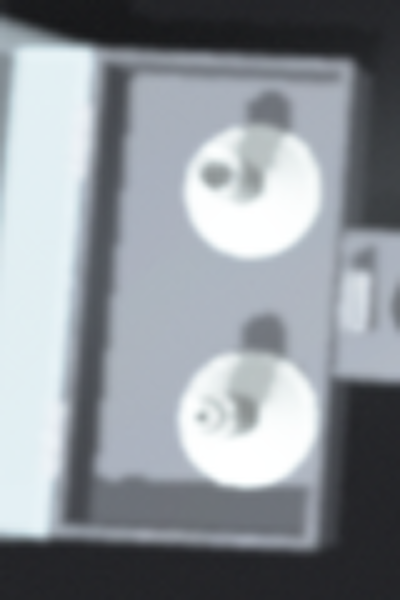

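Both remaining nests show medium mouths at crop (249,420) and (252,191). The lower one has a small funnel inside and the upper looks like a lone medium. That makes 4 in all: L, M, S, M.

arm_command:
  moves:
    - [0.055, 0.003, -0.015, 0, 0]
    - [0.055, 0.006, -0.033, 0, 0]
    - [0.055, 0.006, -0.033, 0, 0]
    - [0.055, 0.006, -0.033, 0, 0]
    - [0.055, 0.006, -0.033, 0, 0]
    - [0.055, 0.006, -0.033, 0, 0]
    - [0.055, 0.006, -0.033, 0, 0]
    - [0.055, 0.006, -0.033, 0, 0]
    - [0.055, 0.005, -0.03, 0, 0]
    - [0.055, 0.004, -0.018, 0, 0]
    - [0.055, 0.001, -0.009, 0, 0]
    - [0.055, 0, 0, 0, 0]
    - [0.055, 0, 0, 0, 0]
    - [0.055, 0, 0, 0, 0]

```text
t: 12.72
ee_pos: [0.4756, 0.2575, 0.1817]
tcp_rot: [3.137, -0.13, -0.001]
contact_force: [-0.7, -1.3, -0.5]
finger_gap: 0.0548
grasp_force: 0.0
```

```bash
python3 -c "
from h import *
go([.475,.2555,.052])"
```

```text
tool shift mm [ -0.4   1.9 129.7] yaw -0.083
```

arm_command:
  moves:
    - [0.055, 0, 0.002, 0.02, 0]
    - [0.055, 0, 0, 0.035, 0]
    - [0.055, 0, 0, 0.035, 0]
    - [0.055, 0, 0, 0.02, 0]
    - [0.055, 0, 0, 0.014, 0]
    - [0.055, 0, 0, 0.006, 0]
    - [0.055, 0, 0, 0, 0]
    - [0.015, 0, 0, 0, 0]
    - [0.015, 0, 0, 0, 0]
    - [0.015, 0, 0, 0, 0]
    - [0.015, 0, 0, 0, 0]
    - [0.015, 0, 0, 0, 0]
    - [0.015, 0, 0, 0, 0]
    - [0.015, 0, 0, 0, 0]

```text
t: 13.88
ee_pos: [0.4764, 0.2578, 0.0532]
tcp_rot: [-3.138, 0.128, -0.003]
contact_force: [-0.3, -1.4, 7.2]
finger_gap: 0.0235
grasp_force: 58.9
```

arm_command:
  moves:
    - [0.015, 0, 0, -0.005, 0]
    - [0.015, 0, 0, -0.01, 0]
    - [0.015, 0, 0, -0.01, 0]
    - [0.015, 0, 0, -0.01, 0]
    - [0.015, 0, 0, -0.015, 0]
    - [0.015, 0, 0, -0.015, 0]
    - [0.015, 0, 0, -0.015, 0]
    - [0.015, 0, 0, -0.02, 0]
    - [0.015, 0, 0, -0.02, 0]
    - [0.015, 0, 0, -0.02, 0]
    - [0.015, 0, 0, 0, 0]
    - [0.015, 0, 0, 0, 0]

```text
t: 14.88
ee_pos: [0.4762, 0.2578, 0.1936]
tcp_rot: [-3.138, 0.128, -0.004]
contact_force: [-0.4, -0.0, -0.5]
finger_gap: 0.0234
grasp_force: 58.9
```

```bash
python3 -c "
from h import *
go([.476,-.260,.06]); print(get_state()['finger_gap'])
c=capture('side');cv2.imwrite('pics/s4.png',cv2.resize(c['frame'][160:360,160:360],None,fx=3,fy=3,interpolation=2))"
```

```text
tool shift mm [ 41.5 516.3 133. ] yaw -0.081
0.023433431535758248
```

View pics/s4.png

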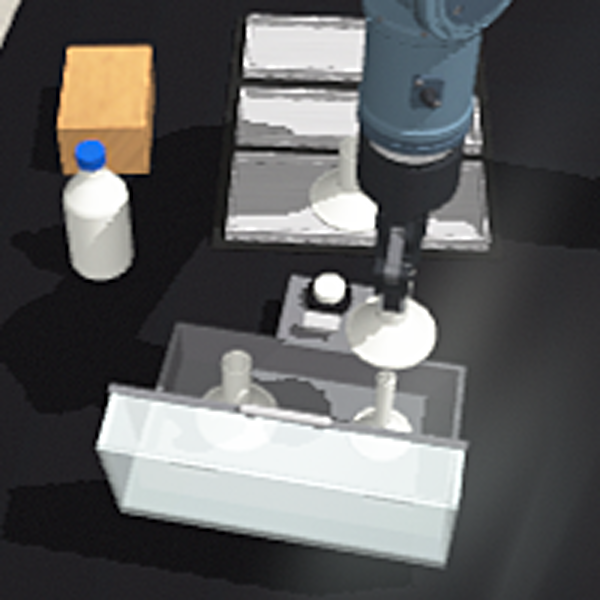

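The medium funnel is held and the small one remains in the case (crop (385,400)).

arm_command:
  moves:
    - [0.015, 0, 0.012, 0, 0]
    - [0.015, 0.0023, 0.025, 0, 0]
    - [0.015, 0.0023, 0.029, 0, 0]
    - [0.015, 0.0023, 0.029, 0, 0]
    - [0.015, 0.0023, 0.029, 0, 0]
    - [0.015, 0.0023, 0.029, 0, 0]
    - [0.015, 0.0023, 0.029, 0, 0]
    - [0.015, 0.0023, 0.029, 0, 0]
    - [0.015, 0.0023, 0.029, 0, 0]
    - [0.015, 0.0023, 0.029, 0, 0]
    - [0.015, 0.0023, 0.029, 0, 0]
    - [0.015, 0.0023, 0.029, 0, 0]
    - [0.015, 0.0023, 0.029, 0, 0]
    - [0.015, 0.0023, 0.029, 0, 0]
    - [0.015, 0.0023, 0.029, 0, 0]
    - [0.015, 0.0023, 0.029, 0, 0]
    - [0.015, 0.0023, 0.029, 0, 0]
    - [0.015, 0.0023, 0.029, 0, 0]
    - [0.015, 0.0023, 0.015, 0, 0]
    - [0.015, 0, 0, 0, 0]

```text
t: 16.6
ee_pos: [0.4725, -0.2652, 0.1908]
tcp_rot: [3.137, -0.138, -0.004]
contact_force: [0.5, -0.4, -1.1]
finger_gap: 0.0236
grasp_force: 58.9
```

```bash
python3 -c "
from h import *
go([.476,-.260,.06]); print(get_state()['finger_gap'])"
```

```text
tool shift mm [  3.3  -5.7 130.7] yaw -0.088
0.02356808452182133
```

arm_command:
  moves:
    - [0.015, 0.002, -0.003, 0.02, 0]
    - [0.015, 0, 0, 0.03, 0]
    - [0.015, 0, 0, 0.03, 0]
    - [0.015, 0, 0, 0.02, 0]
    - [0.015, 0, 0, 0, 0]
    - [0.015, 0, 0, 0, 0]
    - [0.015, 0, 0, 0, 0]

```text
t: 17.18
ee_pos: [0.4775, -0.2573, 0.0929]
tcp_rot: [3.139, -0.127, 0.001]
contact_force: [0.6, -0.8, -0.3]
finger_gap: 0.0232
grasp_force: 58.9
```

```bash
python3 -c "
from h import *
go([.476,-.260,.058]); print(get_state()['finger_gap'])
import itertools
c=capture('side')
cv2.imwrite('pics/s5.png',cv2.resize(c['frame'][130:260,210:350],None,fx=4,fy=4,interpolation=2))"
```

```text
tool shift mm [-1.3  2.8 34.9] yaw -0.081
0.023228900865007906
```

View pics/s5.png

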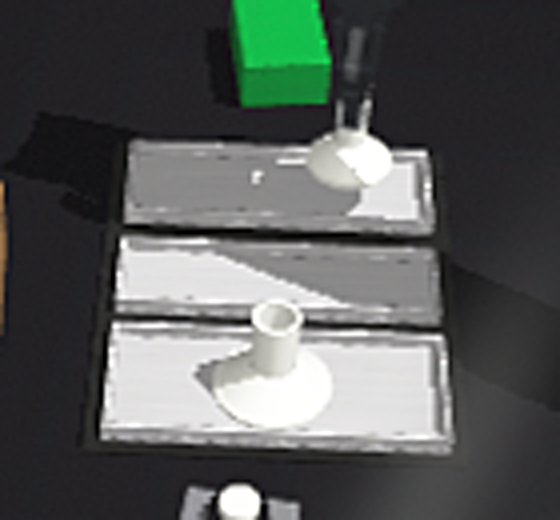

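The medium funnel hangs over its tray (crop (350,158)) and the large one stands well (crop (275,385)).

arm_command:
  moves:
    - [0.015, 0, 0.002, 0.012, 0]
    - [0.015, 0, 0, 0.01, 0]
    - [0.015, 0, 0, 0.006, 0]
    - [0.015, 0, 0, 0.004, 0]
    - [0.015, 0, 0, 0.003, 0]
    - [0.015, 0, 0, 0, 0]
    - [0.015, 0, 0, 0, 0]
    - [0.035, 0, 0, 0, 0]
    - [0.055, 0, 0, 0, 0]
    - [0.055, 0, 0, 0, 0]
    - [0.055, 0, 0, 0, 0]
    - [0.055, 0, 0, -0.01, 0]
    - [0.055, 0, 0, -0.03, 0]
    - [0.055, 0, 0, -0.035, 0]
    - [0.055, 0, 0, -0.035, 0]
    - [0.055, 0, 0, -0.015, 0]

```text
t: 18.57
ee_pos: [0.4791, -0.2602, 0.187]
tcp_rot: [3.137, -0.127, 0.009]
contact_force: [1.5, -0.3, 0.0]
finger_gap: 0.0549
grasp_force: 0.0
```

arm_command:
  moves:
    - [0.045, 0, -0.012, 0, 0]
    - [0.045, -0.0023, -0.025, 0, 0]
    - [0.045, -0.0023, -0.029, 0, 0]
    - [0.045, -0.0023, -0.029, 0, 0]
    - [0.045, -0.0023, -0.029, 0, 0]
    - [0.045, -0.0023, -0.029, 0, 0]
    - [0.045, -0.0023, -0.029, 0, 0]
    - [0.045, -0.0023, -0.029, 0, 0]
    - [0.045, -0.0023, -0.029, 0, 0]
    - [0.045, -0.0023, -0.029, 0, 0]
    - [0.045, -0.0023, -0.029, 0, 0]
    - [0.045, -0.0023, -0.029, 0, 0]
    - [0.045, -0.0023, -0.029, 0, 0]
    - [0.045, -0.0023, -0.029, 0, 0]
    - [0.045, -0.0023, -0.029, 0, 0]
    - [0.045, -0.0023, -0.029, 0, 0]
    - [0.045, -0.0023, -0.029, 0, 0]
    - [0.045, -0.0023, -0.029, 0, 0]
    - [0.045, -0.0023, -0.015, 0, 0]
    - [0.045, 0, 0, 0, 0]

```text
t: 20.23
ee_pos: [0.4755, 0.2633, 0.1818]
tcp_rot: [-3.137, 0.117, 0.002]
contact_force: [-0.2, 1.1, -0.1]
finger_gap: 0.0448
grasp_force: 0.0
```

```bash
python3 -c "
from h import *
go([.476,.257,.057])
c=capture('side')
# small stem top, lower nest: bright blob near expected projection
print(proj(c,[[.476,.257,.09],[.476,.257,.05],[.476,.257,.005]]).round(1))
g=cv2.cvtColor(c['frame'],6); print(g[275:312:3,272:304:2])"
```

```text
tool shift mm [  1.2   6.6 124.8] yaw -0.075
[[288.4 284.2]
 [287.4 293.8]
 [286.4 303.9]]
[[156 157 154 154 169  67  37  43  46  51  53  56  60  63  64  67]
 [ 94  88  85 104 128 148 161 165 140 107  92  78  72  62  63  65]
 [ 97  97  98  98  98  99  96  97  94  96 100  99  98 112 134 149]
 [ 97  97  98  99 100  99  93 255 247 242  99 105 106 108 107 108]
 [119 108 103  99  96  96  92 203 247 255  95 106 109 110 108 110]
 [152 153 153 154 155 157 155 174 200 221 117 113 113 109 107 109]
 [153 153 152 154 152 153 149 177 208 214 150 155 154 155 159 102]
 [152 153 153 151 151 230 227 178 217 218 161 152 154 154 158 102]
 [125 148 149 241 153 145 155 185 222 242 241 254 146 156 130 105]
 [162 153 151 156 159 159 179 180 225 255 255 255 248 152 131 106]
 [246 248 249 255 255 255 234 196 173 163 152 146 153 160 167 153]
 [245 244 239 252 251 251 252 253 253 254 255 255 254 252 244 219]
 [244 244 244 244 246 253 253 253 253 253 253 246 240 241 231 232]]
```

The small stem is where expected (column about 288).

arm_command:
  moves:
    - [0.045, 0, 0.001, 0, 0]
    - [0.045, 0, 0, 0.02, 0]
    - [0.045, 0, 0, 0.035, 0]
    - [0.045, 0, 0, 0.035, 0]
    - [0.045, 0, 0, 0.02, 0]
    - [0.045, 0, 0, 0.01, 0]
    - [0.045, 0, 0, 0.004, 0]
    - [0.045, 0, 0, 0, 0]
    - [0.005, 0, 0, 0, 0]
    - [0.005, 0, 0, 0, 0]
    - [0.005, 0, 0, 0, 0]
    - [0.005, 0, 0, 0, 0]
    - [0.005, 0, 0, 0, 0]
    - [0.005, 0, 0, 0, 0]

```text
t: 21.45
ee_pos: [0.4784, 0.2578, 0.059]
tcp_rot: [-3.138, 0.127, -0.003]
contact_force: [0.6, -0.3, 6.8]
finger_gap: 0.0135
grasp_force: 58.9
```

arm_command:
  moves:
    - [0.005, 0, 0, -0.005, 0]
    - [0.005, 0, 0, -0.01, 0]
    - [0.005, 0, 0, -0.015, 0]
    - [0.005, 0, 0, -0.02, 0]
    - [0.005, 0, 0, -0.025, 0]
    - [0.005, 0, 0, -0.025, 0]
    - [0.005, 0, 0, -0.025, 0]
    - [0.005, 0, 0, -0.015, 0]
    - [0.005, 0, 0, 0, 0]
    - [0.005, 0, 0, 0, 0]

```text
t: 22.28
ee_pos: [0.4777, 0.2574, 0.199]
tcp_rot: [-3.138, 0.128, -0.003]
contact_force: [0.6, -0.5, -1.2]
finger_gap: 0.013
grasp_force: 58.5
```

```bash
python3 -c "
from h import *
go([.527,-.136,.063]); print(get_state()['finger_gap'])"
```

```text
tool shift mm [ 80.8 388.2 135.9] yaw -0.081
0.01302459329025842
```

arm_command:
  moves:
    - [0.005, 0.005, 0.012, 0, 0]
    - [0.005, 0.0054, 0.022, 0, 0]
    - [0.005, 0.0054, 0.028, 0, 0]
    - [0.005, 0.0054, 0.028, 0, 0]
    - [0.005, 0.0054, 0.028, 0, 0]
    - [0.005, 0.0054, 0.028, 0, 0]
    - [0.005, 0.0054, 0.028, 0, 0]
    - [0.005, 0.0054, 0.028, 0, 0]
    - [0.005, 0.0054, 0.028, 0, 0]
    - [0.005, 0.0054, 0.028, 0, 0]
    - [0.005, 0.0054, 0.028, 0, 0]
    - [0.005, 0.0054, 0.028, 0, 0]
    - [0.005, 0.0054, 0.028, 0, 0]
    - [0.005, 0.0054, 0.028, 0, 0]
    - [0.005, 0.0054, 0.018, 0, 0]
    - [0.005, 0, 0, 0, 0]
    - [0.005, 0, 0, 0.03, 0]
    - [0.005, 0, 0, 0.03, 0]
    - [0.005, 0, 0, 0, 0]
    - [0.005, 0, 0, 0, 0]

```text
t: 23.95
ee_pos: [0.5244, -0.1348, 0.1365]
tcp_rot: [-3.138, 0.126, 0.008]
contact_force: [0.3, 0.1, -0.0]
finger_gap: 0.013
grasp_force: 58.5
```

```bash
python3 -c "
from h import *
go([.527,-.136,.064]); print(get_state()['finger_gap'])"
```

```text
tool shift mm [ 3.   1.1 72.5] yaw -0.08
0.012980436289281588
```

arm_command:
  moves:
    - [0.005, 0.003, 0.001, 0.02, 0]
    - [0.005, 0, 0, 0.025, 0]
    - [0.005, 0, 0, 0.012, 0]
    - [0.005, 0, 0, 0.006, 0]
    - [0.005, 0, 0, 0.005, 0]
    - [0.005, 0, 0, 0.0045, 0]
    - [0.005, 0, 0, 0, 0]
    - [0.005, 0, 0, 0, 0]
    - [0.025, 0, 0, 0, 0]
    - [0.045, 0, 0, 0, 0]
    - [0.045, 0, 0, 0, 0]
    - [0.045, 0, 0, 0, 0]
    - [0.045, 0, 0, -0.01, 0]
    - [0.045, 0, 0, -0.03, 0]
    - [0.045, 0, 0, -0.035, 0]
    - [0.045, 0, 0, -0.035, 0]
    - [0.045, 0, 0, -0.015, 0]
    - [0.045, 0, 0, 0, 0]

```text
t: 25.45
ee_pos: [0.5321, -0.1376, 0.1955]
tcp_rot: [3.137, -0.128, 0.013]
contact_force: [1.2, 0.8, 0.1]
finger_gap: 0.0449
grasp_force: 0.0
```

```bash
python3 -c "
from h import *
c=capture('side');d=capture('top')
a=cv2.resize(c['frame'][130:330,200:350],None,fx=2.6,fy=2.6,interpolation=2);b=cv2.resize(d['frame'][160:300,80:175],None,fx=3.7,fy=3.7,interpolation=2)[:520]
b=cv2.copyMakeBorder(b,0,max(0,520-b.shape[0]),0,0,0)
cv2.imwrite('pics/x1.png',np.hstack([a,b])); print(a.shape,b.shape)
print(cast(d,(135.4,203.2),.005))
print(proj(c,[[.600,.2535,.085],[.6,.2535,.005]]))"
```

```text
(520, 390, 3) (520, 352, 3)
[[0.60066112 0.2554636  0.005     ]]
[[239.57859323 279.2388942 ]
 [239.88441329 297.79527858]]
```

View pics/x1.png

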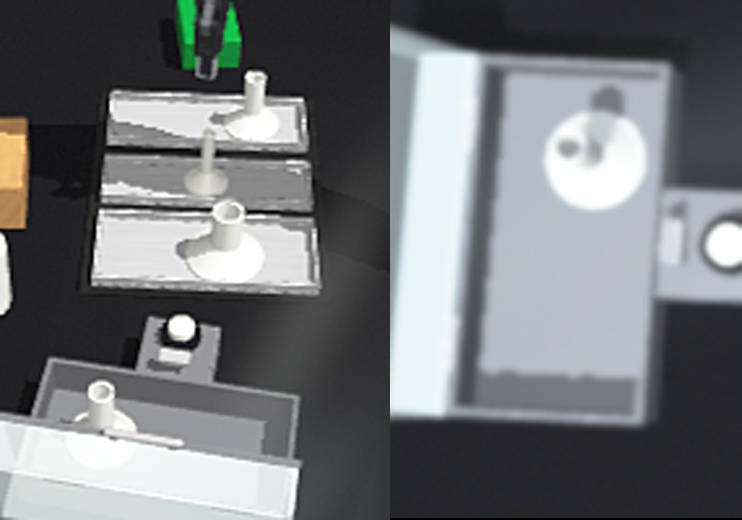

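All three placed funnels stand in their trays. The last medium is at full-image (135.4,203.2), unchanged.

arm_command:
  moves:
    - [0.055, 0.002, -0.012, 0, 0]
    - [0.055, 0.0025, -0.024, 0, 0]
    - [0.055, 0.0025, -0.028, 0, 0]
    - [0.055, 0.0025, -0.028, 0, 0]
    - [0.055, 0.0025, -0.028, 0, 0]
    - [0.055, 0.0025, -0.028, 0, 0]
    - [0.055, 0.0025, -0.028, 0, 0]
    - [0.055, 0.0025, -0.028, 0, 0]
    - [0.055, 0.0025, -0.028, 0, 0]
    - [0.055, 0.0025, -0.028, 0, 0]
    - [0.055, 0.0025, -0.028, 0, 0]
    - [0.055, 0.0025, -0.028, 0, 0]
    - [0.055, 0.0025, -0.028, 0, 0]
    - [0.055, 0.0025, -0.028, 0, 0]
    - [0.055, 0.0025, -0.018, 0, 0]
    - [0.055, 0, -0.006, 0.02, 0]
    - [0.055, 0, 0, 0.02, 0]
    - [0.055, 0, 0, 0, 0]
    - [0.055, 0, 0, 0, 0]

```text
t: 27.13
ee_pos: [0.5963, 0.2545, 0.1483]
tcp_rot: [3.137, -0.126, -0.007]
contact_force: [0.4, -0.5, 1.0]
finger_gap: 0.0548
grasp_force: 0.0
```

```bash
python3 -c "
from h import *
go([.600,.2545,.053]); print(get_state()['finger_gap'])"
```

```text
tool shift mm [ 4.1 -0.5 95.3] yaw -0.08
0.0547583007637447
```

arm_command:
  moves:
    - [0.055, 0.004, 0, 0.02, 0]
    - [0.055, 0, 0, 0.035, 0]
    - [0.055, 0, 0, 0.025, 0]
    - [0.055, 0, 0, 0.01, 0]
    - [0.055, 0, 0, 0.005, 0]
    - [0.055, 0, 0, 0, 0]
    - [0.015, 0, 0, 0, 0]
    - [0.015, 0, 0, 0, 0]
    - [0.015, 0, 0, 0, 0]
    - [0.015, 0, 0, 0, 0]
    - [0.015, 0, 0, 0, 0]
    - [0.015, 0, 0, 0, 0]

```text
t: 28.13
ee_pos: [0.6035, 0.2548, 0.0572]
tcp_rot: [-3.138, 0.127, -0.004]
contact_force: [0.3, -0.1, 7.1]
finger_gap: 0.0236
grasp_force: 58.8
```

arm_command:
  moves:
    - [0.015, 0, 0, -0.005, 0]
    - [0.015, 0, 0, -0.01, 0]
    - [0.015, 0, 0, -0.015, 0]
    - [0.015, 0, 0, -0.02, 0]
    - [0.015, 0, 0, -0.025, 0]
    - [0.015, 0, 0, -0.025, 0]
    - [0.015, 0, 0, -0.025, 0]
    - [0.015, 0, 0, -0.015, 0]
    - [0.015, 0, 0, 0, 0]
    - [0.015, 0, 0, 0, 0]

```text
t: 28.97
ee_pos: [0.6027, 0.2544, 0.1972]
tcp_rot: [-3.138, 0.128, -0.004]
contact_force: [-0.1, 1.2, -0.2]
finger_gap: 0.0233
grasp_force: 58.9
```

```bash
python3 -c "
from h import *
go([.596,-.2516,.06]); print(get_state()['finger_gap'])
c=capture('side');g=cv2.cvtColor(c['frame'],6); print(g[276:304:3,220:262:3])"
```

```text
tool shift mm [ 34.1 505.  136.7] yaw -0.081
0.02327588538912791
[[106  95  97  94  80 161 205 160 117  91  97  96  95  93]
 [116 110 100  93  94  96  95  97  97  95  96  96  96  97]
 [147 151 153 154 156 160 144 119 101  95  93  94  95  96]
 [ 89 153 151 151 151 152 152 152 153 154 154 158 152 124]
 [ 91  79 153 151 151 151 152 152 151 152 152 150 152 152]
 [110  90 151 150 152 150 152 152 151 152 151 152 151 152]
 [146 150 145 155 157 155 154 168 166 147 145 149 151 151]
 [237 248 248 254 255 224 148 181 208 230 235 240 236 182]
 [245 244 245 245 245 245 245 248 254 251 254 219 168 174]
 [245 244 245 244 245 245 245 245 245 245 245 245 245 246]]
```

The case looks empty. Carrying the last medium over.

arm_command:
  moves:
    - [0.015, 0, 0.012, 0, 0]
    - [0.015, 0.002, 0.022, 0, 0]
    - [0.015, 0.002, 0.028, 0, 0]
    - [0.015, 0.002, 0.028, 0, 0]
    - [0.015, 0.002, 0.028, 0, 0]
    - [0.015, 0.002, 0.028, 0, 0]
    - [0.015, 0.002, 0.028, 0, 0]
    - [0.015, 0.002, 0.028, 0, 0]
    - [0.015, 0.002, 0.028, 0, 0]
    - [0.015, 0.002, 0.028, 0, 0]
    - [0.015, 0.002, 0.028, 0, 0]
    - [0.015, 0.002, 0.028, 0, 0]
    - [0.015, 0.002, 0.028, 0, 0]
    - [0.015, 0.002, 0.028, 0, 0]
    - [0.015, 0.002, 0.028, 0, 0]
    - [0.015, 0.002, 0.028, 0, 0]
    - [0.015, 0.002, 0.028, 0, 0]
    - [0.015, 0.002, 0.028, 0, 0]
    - [0.015, 0.002, 0.02, 0, 0]
    - [0.015, 0, 0, 0, 0]

```text
t: 30.68
ee_pos: [0.5944, -0.2567, 0.1938]
tcp_rot: [3.135, -0.14, -0.005]
contact_force: [0.2, -1.1, 0.2]
finger_gap: 0.0232
grasp_force: 58.9
```

arm_command:
  moves:
    - [0.015, 0, 0, 0.025, 0]
    - [0.015, 0, 0, 0.03, 0]
    - [0.015, 0, 0, 0.03, 0]
    - [0.015, 0, 0, 0, 0]
    - [0.015, 0, 0, 0, 0]

```text
t: 31.1
ee_pos: [0.5952, -0.2484, 0.1086]
tcp_rot: [-3.137, 0.127, 0.008]
contact_force: [0.2, 0.7, -1.0]
finger_gap: 0.0239
grasp_force: 59.0
```

```bash
python3 -c "
from h import *
go([.596,-.2516,.062]); print(get_state()['finger_gap'])"
```

```text
tool shift mm [ 1.3  3.2 46.6] yaw -0.081
0.023853103826608203
```

arm_command:
  moves:
    - [0.015, 0, 0.002, 0.018, 0]
    - [0.015, 0, 0, 0.012, 0]
    - [0.015, 0, 0, 0.006, 0]
    - [0.015, 0, 0, 0.005, 0]
    - [0.015, 0, 0, 0.004, 0]
    - [0.015, 0, 0, 0.001, 0]
    - [0.015, 0, 0, 0, 0]
    - [0.035, 0, 0, 0, 0]
    - [0.055, 0, 0, 0, 0]
    - [0.055, 0, 0, 0, 0]
    - [0.055, 0, 0, 0, 0]
    - [0.055, 0, 0, -0.01, 0]
    - [0.055, 0, 0, -0.03, 0]
    - [0.055, 0, 0, -0.035, 0]
    - [0.055, 0, 0, -0.035, 0]
    - [0.055, 0, 0, -0.035, 0]
    - [0.055, 0, 0, -0.03, 0]
    - [0, 0, 0, 0, 0]

```text
t: 32.6
ee_pos: [0.601, -0.2521, 0.2478]
tcp_rot: [3.135, -0.128, 0.018]
contact_force: [0.8, -0.2, 0.6]
finger_gap: 0.0446
grasp_force: 0.0
```

arm_command:
  moves:
    - [0, 0, 0, 0, -0.113]
    - [0, 0, 0, 0, -0.113]
    - [0, 0, 0, 0, -0.113]
    - [0, 0, 0, 0, -0.113]
    - [0, 0, 0, 0, -0.113]
    - [0, 0, 0, 0, -0.113]
    - [0, 0, 0, 0, -0.113]
    - [0, 0, 0, 0, -0.113]
    - [0, 0, 0, 0, -0.113]
    - [0, 0, 0, 0, -0.113]
    - [0, 0, 0, 0, -0.113]
    - [0, 0, 0, 0, -0.113]
    - [0, 0, 0, 0, -0.113]
    - [0, 0, 0, 0, -0.113]
    - [0, 0, 0, 0, 0]

```text
t: 33.85
ee_pos: [0.5971, -0.2513, 0.2399]
tcp_rot: [2.294, 2.146, 0.0]
contact_force: [-0.9, 0.8, -0.3]
finger_gap: 0.0001
grasp_force: 0.0
```

```bash
python3 -c "
from h import *
go([.5505,.47,.24]); s=get_state(); print(s['q'].round(2),s['ee_pos'])
c=capture('top'); d=capture('side')
print(proj(d,[[.5505,.4155,.175],[.5505,.446,.175]]),)
a=cv2.resize(d['frame'][130:350,180:350],None,fx=2.7,fy=2.7,interpolation=2);b=cv2.resize(c['frame'][160:300,30:160],None,fx=2.5,fy=2.5,interpolation=2)
b=cv2.copyMakeBorder(b,0,a.shape[0]-b.shape[0],0,0,0)
cv2.imwrite('pics/x2.png',np.hstack([a,b])); print(a.shape,b.shape)
"
```

```text
tool shift mm [ 7.167e+02 -9.430e+01 -2.000e-01] yaw 1.504
[ 0.77  0.62 -0.67  1.51  0.4   1.16 -0.04] [ 0.59711873 -0.25132846  0.23987041]
[[251.33205099 316.48584253]
 [249.53656427 329.10544896]]
(594, 459, 3) (594, 325, 3)
```

View pics/x2.png

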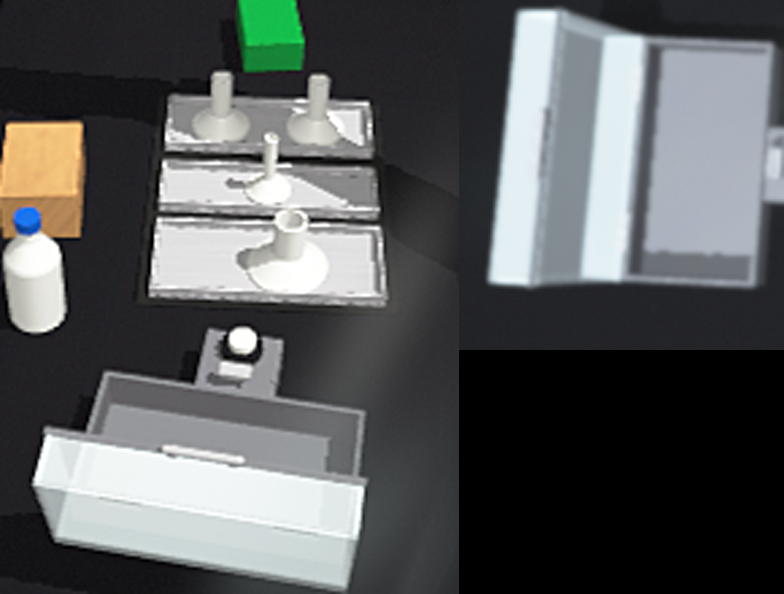

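Four funnels stand in the right trays and the case is empty. The lid's outer top edge sits near side pixel (254,319), as predicted. Next I move behind the lid.

arm_command:
  moves:
    - [0, 0.015, -0.003, 0, 0]
    - [0, 0.03, -0.005, 0, 0]
    - [0, 0.036, -0.005, 0, 0]
    - [0, 0.036, -0.005, 0, 0]
    - [0, 0.036, -0.005, 0, 0]
    - [0, 0.036, -0.005, 0, 0]
    - [0, 0.036, -0.005, 0, 0]
    - [0, 0.036, -0.005, 0, 0]
    - [0, 0.036, -0.005, 0, 0]
    - [0, 0.036, -0.005, 0, 0]
    - [0, 0.036, -0.005, 0, 0]
    - [0, 0.036, -0.005, 0, 0]
    - [0, 0.036, -0.005, 0, 0]
    - [0, 0.036, -0.005, 0, 0]
    - [0, 0.036, -0.005, 0, 0]
    - [0, 0.036, -0.005, 0, 0]
    - [0, 0.036, -0.005, 0, 0]
    - [0, 0.036, -0.005, 0, 0]
    - [0, 0.036, -0.005, 0, 0]
    - [0, 0.036, -0.004, 0, 0]

```text
t: 35.62
ee_pos: [0.547, 0.4497, 0.2398]
tcp_rot: [-2.299, -2.141, 0.0]
contact_force: [1.1, -0.5, 0.4]
finger_gap: -0.0003
grasp_force: 0.0
```

arm_command:
  moves:
    - [0, 0.036, 0, 0, 0]
    - [0, 0.02, 0, 0, 0]
    - [0, 0, 0, 0, 0]
    - [0, 0, 0, 0, 0]

```text
t: 35.95
ee_pos: [0.5504, 0.505, 0.2392]
tcp_rot: [-2.295, -2.144, 0.001]
contact_force: [0.8, -0.7, -0.4]
finger_gap: 0.0001
grasp_force: 0.0
```

```bash
python3 -c "
from h import *
go([.5505,.465,.15]); s=get_state(); print(s['q'].round(2),s['ee_pos'])"
```

```text
tool shift mm [-39.9   2.9  89.2] yaw 1.503
[-0.44  0.8  -0.7   1.19  0.5   1.31 -1.17] [0.55044886 0.50495849 0.23920991]
```

arm_command:
  moves:
    - [0, -0.01, 0, 0.025, 0]
    - [0, -0.01, 0, 0.03, 0]
    - [0, -0.01, 0, 0.025, 0]
    - [0, 0, 0, 0.009, 0]
    - [0, 0, 0, 0, 0]
    - [0, -0.015, 0, 0, 0]
    - [0, -0.015, 0, 0, 0]
    - [0, -0.015, 0, 0, 0]
    - [0, -0.015, 0, 0, 0]

```text
t: 36.7
ee_pos: [0.5473, 0.4166, 0.1544]
tcp_rot: [-2.295, -2.141, -0.013]
contact_force: [0.6, 5.5, 3.8]
finger_gap: -0.0002
grasp_force: 2.5
```

```bash
python3 -c "
from h import *
go([.548,.397,.155])"
```

```text
tool shift mm [-19.5   2.1  -0.7] yaw 1.501
```

arm_command:
  moves:
    - [0, -0.01, 0, -0.003, 0]
    - [0, -0.01, 0, -0.004, 0]
    - [0, -0.016, 0, -0.004, 0]
    - [0, -0.016, 0, -0.004, 0]
    - [0, -0.016, 0, -0.003, 0]
    - [0, -0.016, 0, 0, 0]
    - [0, -0.012, 0, 0.002, 0]
    - [0, -0.012, 0, 0.003, 0]
    - [0, -0.01, 0, 0.004, 0]
    - [0, -0.01, 0, 0.006, 0]
    - [0, -0.01, 0, 0.006, 0]
    - [0, 0, 0, 0, 0]

```text
t: 37.7
ee_pos: [0.5368, 0.2718, 0.1457]
tcp_rot: [2.299, 2.139, -0.006]
contact_force: [1.0, -0.5, 2.0]
finger_gap: 0.0001
grasp_force: 0.9
```

```bash
python3 -c "
from h import *
go([.543,.245,.126]);print(get_state()['contact_force'].round(1))"
```

```text
tool shift mm [-26.2   8.2  19.8] yaw 1.498
[ 1.  -0.5  2. ]
```

arm_command:
  moves:
    - [0, -0.009, 0.002, 0.006, 0]
    - [0, -0.009, 0.002, 0.007, 0]
    - [0, -0.008, 0.002, 0.007, 0]
    - [0, -0.008, 0, 0.007, 0]
    - [0, -0.007, 0, 0.007, 0]
    - [0, -0.005, 0, 0.006, 0]
    - [0, 0, 0, 0.003, 0]
    - [0, 0, 0, 0.002, 0]
    - [0, 0, 0, 0, 0]

```text
t: 38.45
ee_pos: [0.5395, 0.2275, 0.1015]
tcp_rot: [2.298, 2.141, -0.004]
contact_force: [0.6, 0.9, 0.1]
finger_gap: 0.0001
grasp_force: 0.0
```

arm_command:
  moves:
    - [0, 0, 0, 0.002, 0]
    - [0, 0, 0, 0.002, 0]
    - [0, 0, 0, 0.001, 0]
    - [0, 0, 0, 0, 0]
    - [0, 0, 0, 0, 0]

```text
t: 38.87
ee_pos: [0.5397, 0.2282, 0.0998]
tcp_rot: [2.296, 2.14, -0.003]
contact_force: [-7.1, -7.8, 27.5]
finger_gap: -0.0001
grasp_force: 13.5
```

The tip meets the shut lid's stop at z 0.1. I'll back off and check that the catch holds.

arm_command:
  moves:
    - [0, 0, 0, -0.005, 0]
    - [0, 0, 0, -0.02, 0]
    - [0, 0, 0, -0.035, 0]
    - [0, 0, 0, -0.035, 0]
    - [0, 0, 0, -0.035, 0]
    - [0, -0.03, 0, 0, 0]
    - [0, -0.035, -0.01, 0, 0]
    - [0, -0.035, -0.015, 0, 0]
    - [0, -0.035, -0.015, 0, 0]
    - [0, -0.035, -0.015, 0, 0]
    - [0, -0.035, -0.02, 0, 0]
    - [0, -0.035, -0.02, 0, 0]
    - [0, -0.03, -0.02, 0, 0]
    - [0, 0, 0, 0, 0]
    - [0, 0, 0, 0, 0]

```text
t: 40.12
ee_pos: [0.4049, -0.0341, 0.2272]
tcp_rot: [2.302, 2.137, -0.002]
contact_force: [1.5, 1.1, -0.0]
finger_gap: 0.0001
grasp_force: 0.0
```

```bash
python3 -c "
from h import *
c=capture('top'); d=capture('side')
print(get_state()['ee_pos'])
a=cv2.resize(d['frame'][120:350,170:350],None,fx=2.4,fy=2.4,interpolation=2);b=cv2.resize(c['frame'][100:300,70:360],None,fx=1.25,fy=1.25,interpolation=2)
b=cv2.copyMakeBorder(b,0,a.shape[0]-b.shape[0],0,0,0)
cv2.imwrite('pics/x3.png',np.hstack([a,b]));print(a.shape,b.shape)"
```

```text
[ 0.40664254 -0.03148459  0.22764352]
(552, 432, 3) (552, 362, 3)
```

View pics/x3.png

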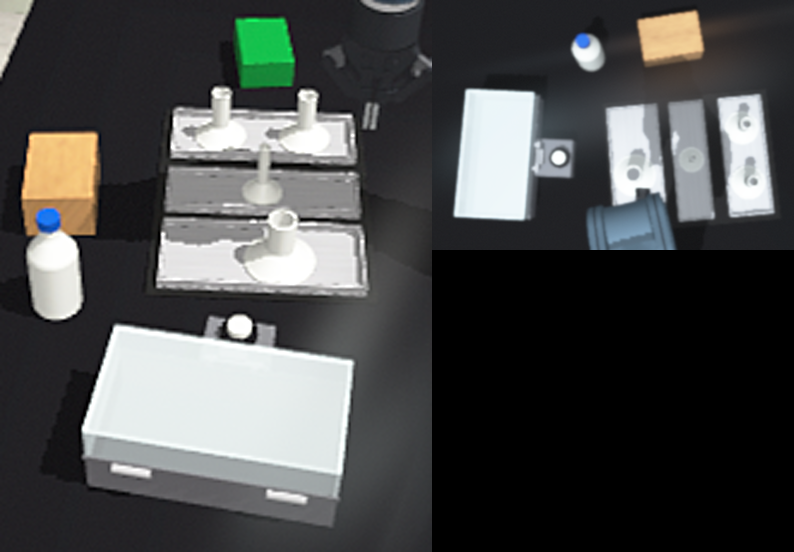

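The lid is shut and holding, and the case is empty. All four funnels stand stem up in their trays, and the bystanders have not moved.

```bash
python3 -c "
from station import order
print(order.hand_in())"
```

```text
the job is handed in; nothing more can be done
None
```

The job is handed in: all four funnels found (one large, two medium, one small) stand stem up in their size's tray, the empty case's lid is shut and held by the catch, and the bottle, tip box and carton were left alone.

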